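# Scan the barcode of the blue-banded carton

## Robot

A 6-joint arm with a two-finger parallel gripper is mounted at the origin on the work surface. World frame = base frame: x ahead of the robot, y to its left, z up, the work surface at z = 0. Lengths are in m, angles in rad, forces in N, time in s.
With the tool pointing down it reaches from about 0.225 to 0.725 m from the base axis. Payload 3.1 kg.
Tool frame: the origin (TCP) lies at the very end of the fingers, on their centre line; the grasp point (between the pads) lies manip.grasp_offset behind it (manip.grasp_offset is the distance from the TCP to the grasp point, in m); z points along the fingers, y is the line along which they close (so a half turn about z gives the same grasp; the last joint's range is limited). The gripper opens to 85 mm and grips with 20 to 120 N. Pads are 22 mm wide; open, the fingers measure 114 mm over their backs; the gripper's body (76 mm by 85 mm) begins 54 mm behind the grasp point. The pads swing forward as they close: fully open they stand 13 mm farther back than shut.
Start: joints at [1.061, 0.048, 0.099, 1.622, 0, 1.443], TCP at [0.196, 0.487, 0.231] pointing down, gripper open.
Joint ranges: [-2.91, 2.91], [-0.99, 1.94], [-1.21, 1.42], [-2.12, 2.29], [-1.49, 1.47], [-3.14, 3.14]. Speed limits (rad/s): [2.79, 2.79, 3.14, 3.14, 3.14, 3.14].

## Interface

Orientations are given as a unit quaternion [x, y, z, w].
In Python, from cell import manip gives the robot as it stands.
- The arm moves only by the tool apply_moves, never from a script. Its argument "steps" is a list of rows, each a list of 5 numbers: the shift along the tool's x, y, z in units of 50 mm (1.0 is 50 mm), then the turn about the tool's z in units of 5 degrees (1.0 is 5 degrees), then the finger opening in mm, from 0 to 85.4. In form: [[dx, dy, dz, spin, gripper], ...]. A call has 1 to 10 rows; each row shifts and turns the commanded pose from where the row before left it, along the tool's axes as they then stand; what a row does not reach is not made up. A row lasts 1/10 s, in which the tool goes at most 50 mm and 8.59 degrees, less where a joint would pass 70% of its speed; a pose out of reach is approached as far as the arm can. A call is refused whole if a number of a shift passes 1 or a number of a turn 1, either way. A call with a gripper value outside its range is refused whole. The fingers move at their own pace and stop on an object; "squeeze" is the grip in N (left out, the last holds). Time passes only in rows, so rows that do not move let the fingers close. It gives the time, the measured TCP pose, the force, the opening and the grip force at its end, in the units of the state.
- manip.get_state(): the state, without advancing time (a new reading comes with each control period).
- manip.read_camera(name): name is "scene" or "side" or "wrist"; returns the picture (400x640x3 uint8, red, green, blue); there is no depth.
- manip.get_calibration(name): a dict with "fx", "fy", "cx", "cy" (pixels), "R" (3x3) and "t" (3): a world point X has camera coordinates R X + t. Camera axes: x right, y down, z forward; pixel columns grow to the right and rows downward; lengths in m; the calibration is good to about 2 mm. A picture is of the moment at which its call begins: read the wrist's pose just before it. get_calibration takes no time and is no camera call; for the wrist camera it gives the pose at the moment of the call.
- manip.close_job(): hands the job in; it is judged then, once.
The state is a dict: "t": time; "q": joint angles; "qd": joint speeds; "joint_torque": joint torques, N m; "ee_pos": TCP position; "ee_rot": TCP orientation; "contact_force": force on the tool from outside, world axes, zero at the start; "wrist_torque": the same for the moment, N m; "grip_width": finger opening in m; "finger_force": force on a finger pad.
Only numpy, scipy, OpenCV 4.12 (cv2) and the standard library are available. Lean on these libraries where they do the work, as an engineer would, in place of code of your own. Each camera call takes 0.05 s, during which the arm holds its last target. There are 200 camera calls.

## Task

Book in the blue-banded carton at the sampling desk: lift the cordless scanner off its black pad, point its window straight down at the middle of the barcode on top of that carton from about 6 cm above, with the long side of the scanner's head in line with the long side of the label, and hold it still for two seconds. Then stand the scanner upright in the middle of its pad again, setting it down before letting go. Do not shift either carton.

Things in the scene. Friction and masses are not known exactly. Their poses are not given: they have to be found in the camera images.
- scanner: Cordless scanner, 280 g, standing upright on the pad, 140 mm tall. Origin: centre of its underside, the scan window; z up the handle, it looks along -z. Yellow head 46 (x) by 80 (y) by 30 mm high, scan line along y; neck 40 by 62 mm up to z = 44 mm; straight grey handle 32 (x) by 42 mm (y), z = 44 to 140 mm: grip it at about z = 105 mm. It is always on: no trigger to press.
- pad: Black rubber rest pad fixed on the desk, 110 mm (x) by 140 mm (y), 10 mm thick, a thin green line along its -x edge. Origin: centre of its underside; its top is at z = 10 mm. The scanner starts near its middle and is to end standing there, turned any way.
- blue_barcode (a point): Centre of the barcode label on top of the carton with the BLUE band and top stripe, 65 mm above the desk. z is up, y the label's long side (84 mm, the direction in which the bars follow one another), x its short side (44 mm). The carton is loose, 100 (x) by 130 (y) by 64 mm high, 600 g; its centre lies 15 mm from this point towards -x.
- carton_red: The other carton, not the one to scan: same size, label and weight, with a RED band and stripe. Origin: centre of its underside. Also near: a fixed white rack of red-capped sample tubes (100 by 130 mm, 98 mm high) in a row with the cartons, and a white bottle 150 mm high on the left.

How it is judged:
By the outcome, as a careful person would: the job done as asked, in the order asked, and still so for the second after the job is handed in, with the robot touching nothing.
It also fails if it takes over 45 s, if anything falls off the work surface, if the arm or the gripper's body presses on something with over 40 N, if the wrist force passes 120 N, or if a joint passes its speed limit or range.

## Working session

There is one attempt and no reset: what is moved stays moved. The work goes in short steps, Python scripts to look and compute and a tool call to move; the robot and the scene stay as the last step left them, time stands still between calls to the robot, and variables do not carry over. Pictures are saved under pics/ and viewed, at most 10 in all, crops included, and the job is handed in when it is done.

Besides the shell and the picture viewer there is one more tool, called by a JSON object that holds its "fn" and its "kwargs", one argument or row to a line. apply_moves: Moves the arm, as the interface text tells. Its arguments: {"type":"object","properties":{"steps":{"type":"array"},"squeeze":{"type":"number"}},"required":["steps"]}

```bash
mkdir -p pics; python3 - <<'E'
from cell import manip
import cv2
s=manip.get_state(); print(s['t'],s['ee_pos'],s['ee_rot'],s['grip_width'],manip.grasp_offset)
for n in ("scene","side"):
    im=manip.read_camera(n); cv2.imwrite(f"pics/{n}0.png",im[:,:,::-1])
E
```

```text
0.0 [0.19531174 0.48665347 0.23010836] [ 1.89735506e-01  9.81834528e-01 -1.12396995e-03 -3.67217258e-04] 0.08509840039849746 0.0187
```

View pics/scene0.png

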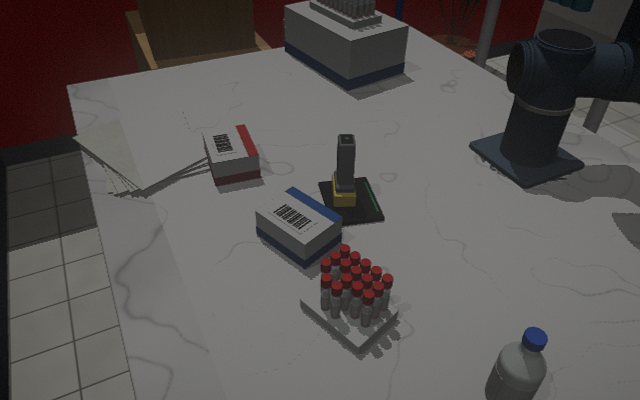

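View pics/side0.png

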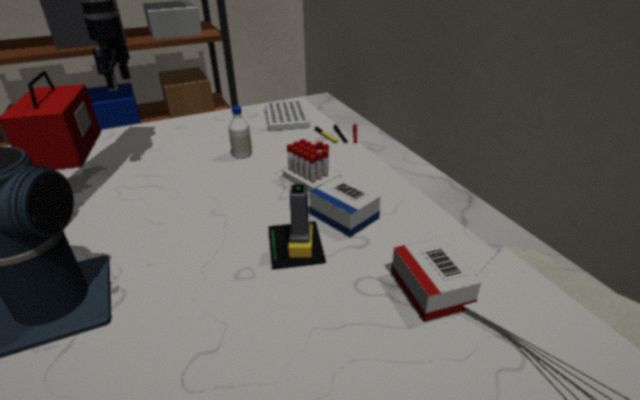

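The scene view shows the scanner at (345,170) on the black pad, the blue carton at (298,225), the red carton at (232,153), the rack at (350,300) and the bottle at (520,370). I'll enlarge the area around the scanner and blue carton.

```bash
python3 - <<'E'
import cv2
a=cv2.imread("pics/scene0.png")[130:250,245:405]; cv2.imwrite("pics/c1.png",cv2.resize(cv2.convertScaleAbs(a,alpha=1.6),None,fx=5,fy=5,interpolation=cv2.INTER_CUBIC))
a=cv2.imread("pics/side0.png")[170:275,260:400]; cv2.imwrite("pics/c2.png",cv2.resize(cv2.convertScaleAbs(a,alpha=1.6),None,fx=5,fy=5,interpolation=cv2.INTER_CUBIC))
E
```

```text
(no output)
```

View pics/c1.png

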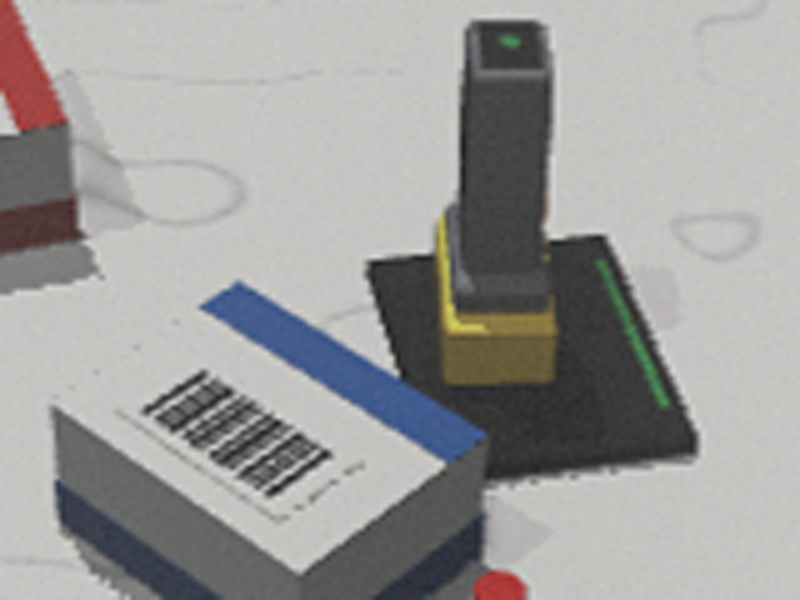

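View pics/c2.png

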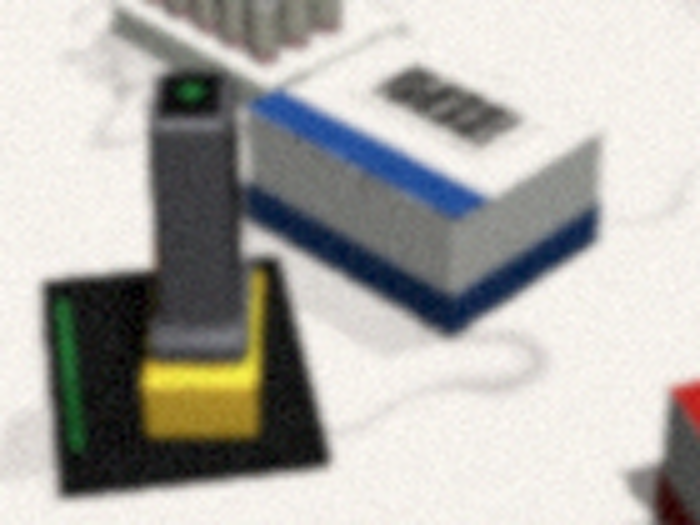

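```bash
cat >h.py <<'E'
import numpy as np
from cell import manip
def ray(n,uv,z,c=None):
    c=c or manip.get_calibration(n); R=np.array(c['R']);t=np.array(c['t'])
    d=R.T@np.array([(uv[0]-c['cx'])/c['fx'],(uv[1]-c['cy'])/c['fy'],1]); o=-R.T@t
    return o+d*(z-o[2])/d[2]
E
python3 - <<'E'
from h import *
def go(n,off,name,z,pts):
    P=np.array([ray(n,(u/5+off[0],v/5+off[1]),z)[:2] for u,v in pts])
    print(n,name,P.round(4).tolist(),'mean',P.mean(0).round(4),'edges',np.linalg.norm(P-np.roll(P,-1,0),axis=1).round(3),'ang',np.degrees(np.arctan2(*(np.roll(P,-1,0)-P).T[::-1])).round(1))
o=(244.5,129.5); go('scene',o,'pad',.01,[(370,262),(605,237),(697,448)])
go('scene',o,'green',.01,[(600,260),(667,405)])
go('scene',o,'top',.15,[(470,22),(545,22),(550,73),(474,75)]); go('scene',o,'dot',.15,[(510,41)])
go('scene',o,'headbot',.01,[(443,380),(553,383)])
go('scene',o,'box',.064,[(238,283),(487,437),(300,573),(53,405)])
go('scene',o,'bar',.065,[(205,370),(330,455),(277,495),(143,412)])
o=(259.5,169.5); go('side',o,'pad',.01,[(42,284),(278,260),(328,465),(62,494)])
go('side',o,'dot',.15,[(190,92)]); go('side',o,'top',.15,[(163,73),(225,73),(230,120),(155,122)])
go('side',o,'headbot',.01,[(143,435),(258,440)])
go('side',o,'bar',.065,[(415,68),(523,120),(485,143),(375,90)])
go('side',o,'box',.064,[(250,100),(460,213),(600,135)])
o=(0,0)
def g1(name,z,pts): go('scene',(0,0),name,z,[(5*u,5*v) for u,v in pts])
g1('redbox',.064,[(204,133),(246,125),(259,153),(215,160)])
g1('rack',.0,[(302,300),(362,351),(398,315)])
g1('caps',.098,[(345,249),(326,263),(387,279),(369,296)])
E
```

```text
scene pad [[0.4971, -0.1099], [0.3947, -0.0813], [0.4333, 0.0546]] mean [ 0.4417 -0.0455] edges [0.106 0.141 0.176] ang [164.4  74.2 -68.8]
scene green [[0.4053, -0.0678], [0.4302, 0.0272]] mean [ 0.4178 -0.0203] edges [0.098 0.098] ang [  75.3 -104.7]
scene top [[0.4758, -0.0701], [0.4491, -0.0576], [0.4654, -0.0253], [0.4923, -0.0365]] mean [ 0.4707 -0.0474] edges [0.03  0.036 0.029 0.037] ang [ 154.9   63.2  -22.4 -116.1]
scene dot [[0.4683, -0.0515]] mean [ 0.4683 -0.0515] edges [0.] ang [0.]
scene headbot [[0.5055, -0.0262], [0.4654, -0.0049]] mean [ 0.4854 -0.0155] edges [0.045 0.045] ang [152.1 -27.9]
scene box [[0.5824, -0.0585], [0.5373, 0.064], [0.6293, 0.0976], [0.6744, -0.0214]] mean [0.6058 0.0204] edges [0.131 0.098 0.127 0.099] ang [ 110.2   20.   -69.2 -158. ]
scene bar [[0.6159, -0.0144], [0.5941, 0.0488], [0.6204, 0.0597], [0.6462, -0.0023]] mean [0.6191 0.023 ] edges [0.067 0.028 0.067 0.033] ang [ 109.    22.4  -67.4 -158.2]
side pad [[0.4298, 0.0439], [0.5331, 0.0149], [0.4955, -0.1213], [0.3936, -0.0921]] mean [ 0.463  -0.0387] edges [0.107 0.141 0.106 0.141] an
[... 474 characters left out ...]
an [0.6231 0.0223] edges [0.067 0.026 0.067 0.027] ang [ -69.6 -158.9  111.3   20.8]
side box [[0.5432, 0.0672], [0.5878, -0.056], [0.6729, -0.0287]] mean [ 0.6013 -0.0059] edges [0.131 0.089 0.161] ang [-70.1  17.8 143.5]
scene redbox [[0.6831, -0.3217], [0.585, -0.3143], [0.5995, -0.1939], [0.6925, -0.209]] mean [ 0.64   -0.2597] edges [0.098 0.121 0.094 0.113] ang [175.7  83.1  -9.2 -94.8]
scene rack [[0.663, 0.1585], [0.6215, 0.2882], [0.5333, 0.2562]] mean [0.6059 0.2343] edges [0.136 0.094 0.162] ang [ 107.8 -160.1  -37. ]
scene caps [[0.5897, 0.1665], [0.6312, 0.1801], [0.563, 0.2495], [0.6044, 0.2653]] mean [0.5971 0.2154] edges [0.044 0.097 0.044 0.1  ] ang [ 18.2 134.6  20.9 -98.5]
```

{"fn": "apply_moves", "kwargs": {
  "steps": [
    [-0.45, -0.4, -0.05, 0, 85],
    [-0.45, -0.4, -0.05, 0, 85],
    [-0.45, -0.4, -0.05, 0, 85],
    [-0.45, -0.4, -0.05, 0, 85],
    [-0.45, -0.4, -0.05, 0, 85],
    [-0.45, -0.4, -0.05, 0, 85],
    [-0.45, -0.4, -0.05, 0, 85],
    [-0.45, -0.4, -0.05, 0, 85],
    [-0.45, -0.4, -0.05, 0, 85],
    [-0.45, -0.4, -0.05, 0, 85]
  ]
}}

```text
t: 1.1
ee_pos: [0.33, 0.2165, 0.2559]
ee_rot: [0.19, 0.982, -0.0, -0.0]
contact_force: [1.5, -0.1, -0.1]
grip_width: 0.0846
finger_force: 0.0
```

{"fn": "apply_moves", "kwargs": {
  "steps": [
    [-0.45, -0.4, 0, 0, 85],
    [-0.45, -0.4, 0, 0, 85],
    [-0.45, -0.4, 0, 0, 85],
    [-0.45, -0.4, 0, 0, 85],
    [-0.45, -0.4, 0, 0, 85],
    [-0.45, -0.4, 0, 0, 85],
    [-0.3, -0.2, 0, 0, 85],
    [0, 0, 0, 0, 85],
    [0, 0, 0, 0, 85]
  ]
}}

```text
t: 2.0
ee_pos: [0.4202, 0.0413, 0.2558]
ee_rot: [0.19, 0.982, 0.0, -0.001]
contact_force: [-1.1, -0.5, 1.4]
grip_width: 0.0849
finger_force: 0.0
```

```bash
python3 - <<'E'
from h import *
import cv2
from scipy.spatial.transform import Rotation as Ro
s=manip.get_state(); c=manip.get_calibration('wrist'); print(s['t'],s['ee_pos'],Ro.from_quat(s['ee_rot']).as_matrix().round(3).tolist(),s['q'])
R=np.array(c['R']);print('cam',-R.T@np.array(c['t']),R[2])
im=manip.read_camera('wrist'); cv2.imwrite("pics/w1.png",cv2.convertScaleAbs(im[:,:,::-1],alpha=1.4))
import pickle; pickle.dump(c,open('w1.pkl','wb'))
E
```

```text
2.0 [0.42020365 0.04126885 0.25581342] [[-0.928, 0.373, -0.002], [0.373, 0.928, 0.001], [0.002, -0.0, -1.0]] [-6.16036968e-02 -2.08372721e-01 -9.22870193e-02  1.68850721e+00
  5.08389412e-04  3.21119627e-01]
cam [0.34542493 0.0711399  0.39831903] [ 0.2901574  -0.11666502 -0.94984102]
```

View pics/w1.png

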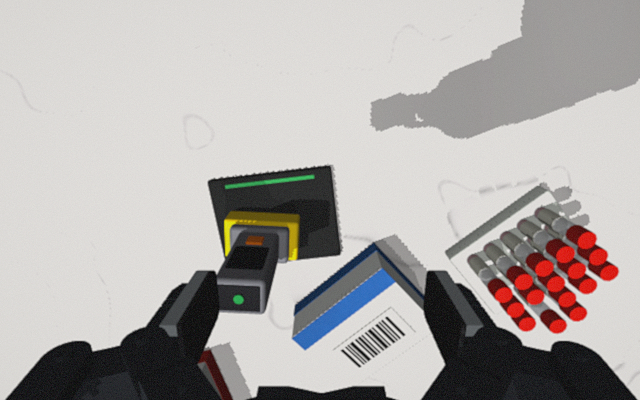

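```bash
python3 - <<'E'
from h import *
import pickle; c=pickle.load(open('w1.pkl','rb'))
def go(name,z,pts):
    P=np.array([ray('wrist',p,z,c)[:2] for p in pts])
    print(name,P.round(4).tolist(),'mean',P.mean(0).round(4),'edges',np.linalg.norm(P-np.roll(P,-1,0),axis=1).round(3),'ang',np.degrees(np.arctan2(*(np.roll(P,-1,0)-P).T[::-1])).round(1))
go('pad',.01,[(209,181),(332,166),(342,253)])
go('dot',.15,[(238,299)])
go('headtop',.04,[(226,213),(298,212)])
go('top',.15,[(218,287),(267,285),(265,312),(218,309)])
go('bar',.065,[(342,350),(392,318),(404,332),(357,366)])
go('stripe',.064,[(294,335),(382,268)])
E
```

```text
pad [[0.3945, -0.0827], [0.4299, 0.0503], [0.5325, 0.0228]] mean [ 0.4523 -0.0032] edges [0.138 0.106 0.174] ang [  75.1  -15.  -142.6]
dot [[0.4718, -0.0509]] mean [ 0.4718 -0.0509] edges [0.] ang [0.]
headtop [[0.4286, -0.0704], [0.456, 0.0006]] mean [ 0.4423 -0.0349] edges [0.076 0.076] ang [  68.9 -111.1]
top [[0.4561, -0.0606], [0.4689, -0.0242], [0.4909, -0.036], [0.4742, -0.0699]] mean [ 0.4725 -0.0477] edges [0.039 0.025 0.038 0.02 ] ang [  70.7  -28.4 -116.3  152.9]
bar [[0.6186, -0.0134], [0.5994, 0.0522], [0.6216, 0.0588], [0.6458, -0.0054]] mean [0.6213 0.0231] edges [0.068 0.023 0.069 0.028] ang [ 106.3   16.3  -69.3 -163.7]
stripe [[0.5805, -0.0558], [0.5381, 0.0619]] mean [0.5593 0.0031] edges [0.125 0.125] ang [109.8 -70.2]
```

{"fn": "apply_moves", "kwargs": {
  "steps": [
    [-0.4, -0.32, 0.3, 0, 85],
    [-0.4, -0.32, 0.3, 0, 85],
    [-0.4, -0.32, 0.3, 0, 85],
    [-0.42, -0.34, 0.3, 0, 85],
    [0, 0, 0, 0.6, 85],
    [0, 0, 0, 0, 85],
    [0, 0, 0, 0, 85]
  ]
}}

```text
t: 2.75
ee_pos: [0.4714, -0.0483, 0.1966]
ee_rot: [0.214, 0.977, 0.0, 0.0]
contact_force: [-0.1, -0.6, -0.4]
grip_width: 0.0848
finger_force: 0.0
```

```bash
python3 - <<'E'
from h import *
import cv2
from scipy.spatial.transform import Rotation as Ro
s=manip.get_state(); c=manip.get_calibration('wrist'); print(s['t'],s['ee_pos'],Ro.from_quat(s['ee_rot']).as_matrix().round(3).tolist())
im=manip.read_camera('wrist'); cv2.imwrite("pics/w2.png",cv2.convertScaleAbs(im[:,:,::-1],alpha=1.6))
import pickle; pickle.dump(c,open('w2.pkl','wb'))
E
```

```text
2.75 [ 0.47142187 -0.0482782   0.19661141] [[-0.908, 0.418, 0.0], [0.418, 0.908, 0.0], [-0.0, 0.0, -1.0]]
```

View pics/w2.png

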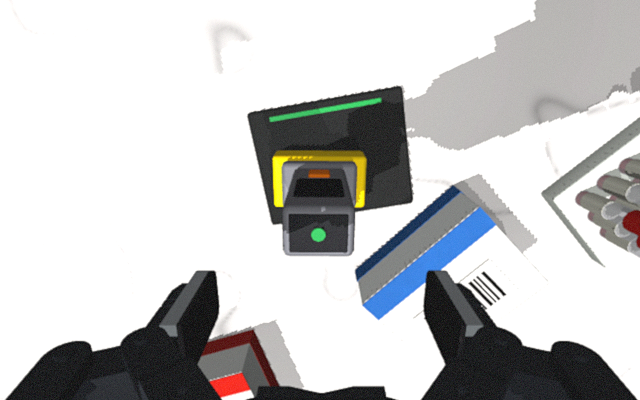

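```bash
python3 - <<'E'
from h import *
import pickle; c=pickle.load(open('w2.pkl','rb'))
def go(name,z,pts):
    P=np.array([ray('wrist',p,z,c)[:2] for p in pts])
    print(name,P.round(4).tolist(),'mean',P.mean(0).round(4),'edges',np.linalg.norm(P-np.roll(P,-1,0),axis=1).round(3),'ang',np.degrees(np.arctan2(*(np.roll(P,-1,0)-P).T[::-1])).round(1))
go('pad',.01,[(249,113),(403,88),(412,202),(273,223)])
go('dot',.15,[(318,235)])
go('top',.15,[(285,207),(354,207),(354,254),(284,254)])
go('headtop',.04,[(274,151),(364,151),(364,207),(276,207)])
E
```

```text
pad [[0.3945, -0.0833], [0.432, 0.0485], [0.5336, 0.0193], [0.4969, -0.1119]] mean [ 0.4643 -0.0318] edges [0.137 0.106 0.136 0.106] ang [  74.1  -16.  -105.6  164.4]
dot [[0.4721, -0.0506]] mean [ 0.4721 -0.0506] edges [0.] ang [0.]
top [[0.4491, -0.0602], [0.4651, -0.0254], [0.4917, -0.0367], [0.4746, -0.0736]] mean [ 0.4701 -0.049 ] edges [0.038 0.029 0.041 0.029] ang [  65.2  -23.1 -114.8  152.3]
headtop [[0.4308, -0.0728], [0.4623, -0.0046], [0.5079, -0.0236], [0.4755, -0.0937]] mean [ 0.4691 -0.0487] edges [0.075 0.049 0.077 0.049] ang [  65.2  -22.6 -114.8  154.9]
```

{"fn": "apply_moves", "kwargs": {
  "steps": [
    [0, 0, 0.4, 0, 85],
    [0, 0, 0.4, 0, 85],
    [0, 0, 0.4, 0, 85],
    [0, 0, 0.4, 0, 85],
    [0, 0, 0.4, 0, 85],
    [0, 0, 0, 0, 85],
    [0, 0, 0, 0, 85]
  ]
}}

```text
t: 3.5
ee_pos: [0.4716, -0.0487, 0.0969]
ee_rot: [0.215, 0.977, 0.0, 0.0]
contact_force: [0.2, -0.3, 0.4]
grip_width: 0.0854
finger_force: 0.0
```

{"fn": "apply_moves", "kwargs": {
  "steps": [
    [0, 0, 0, 0, 60],
    [0, 0, 0, 0, 50],
    [0, 0, 0, 0, 44],
    [0, 0, 0, 0, 38],
    [0, 0, 0, 0, 30],
    [0, 0, 0, 0, 20],
    [0, 0, 0, 0, 20],
    [0, 0, 0, 0, 20]
  ],
  "squeeze": 60
}}

```text
t: 4.3
ee_pos: [0.4723, -0.0496, 0.0975]
ee_rot: [0.215, 0.977, -0.0, 0.001]
contact_force: [-0.5, -0.9, 5.7]
grip_width: 0.0416
finger_force: 54.5
```

{"fn": "apply_moves", "kwargs": {
  "steps": [
    [0, 0, -0.2, 0, 20],
    [0, 0, -0.5, 0, 20],
    [0, 0, -0.5, 0, 20],
    [0, 0, -0.5, 0, 20],
    [0, 0, -0.4, 0, 20],
    [0, 0, -0.2, 0, 20],
    [0, 0, 0, 0, 20],
    [0, 0, 0, 0, 20]
  ]
}}

```text
t: 5.1
ee_pos: [0.4711, -0.0491, 0.2101]
ee_rot: [0.215, 0.977, 0.0, -0.001]
contact_force: [-0.1, -0.3, -3.0]
grip_width: 0.0412
finger_force: 55.4
```

{"fn": "apply_moves", "kwargs": {
  "steps": [
    [-0.15, 0.2, 0, 0, 20],
    [-0.3, 0.36, 0, 0, 20],
    [-0.3, 0.36, 0, 0, 20],
    [-0.3, 0.36, 0, 0, 20],
    [-0.3, 0.36, 0, 0, 20],
    [-0.3, 0.36, 0, 0, 20],
    [-0.3, 0.36, 0, 0, 20],
    [-0.17, 0.24, 0, 0, 20],
    [0, 0, 0, 0, 20]
  ]
}}

```text
t: 6.0
ee_pos: [0.6236, 0.0258, 0.2083]
ee_rot: [0.215, 0.977, 0.0, -0.001]
contact_force: [-1.1, -0.2, -3.0]
grip_width: 0.0413
finger_force: 55.6
```

{"fn": "apply_moves", "kwargs": {
  "steps": [
    [0, 0, 0, -1, 20],
    [0, 0, 0, -1, 20],
    [0, 0, 0, -1, 20],
    [0, 0, 0, -1, 20],
    [0, 0, 0, -1, 20],
    [0, 0, 0, -1, 20],
    [0, 0, 0, -1, 20],
    [0, 0, 0, -1, 20],
    [0, 0, 0, -1, 20],
    [0, 0, 0, 0, 20]
  ]
}}

```text
t: 7.0
ee_pos: [0.6217, 0.0241, 0.2101]
ee_rot: [-0.175, 0.985, 0.0, -0.001]
contact_force: [-0.6, -0.2, -2.8]
grip_width: 0.0411
finger_force: 55.6
```

```bash
python3 - <<'E'
from h import *
import cv2
from scipy.spatial.transform import Rotation as Ro
s=manip.get_state(); c=manip.get_calibration('wrist'); print(s['t'],s['ee_pos'],Ro.from_quat(s['ee_rot']).as_matrix().round(3).tolist(),s['finger_force'],s['q'])
w=manip.read_camera('wrist')[:,:,::-1]
a=manip.read_camera('scene')[70:260,220:380,::-1]; b=manip.read_camera('side')[90:280,260:420,::-1]
f=lambda i,k:cv2.resize(cv2.convertScaleAbs(i,alpha=1.4),None,fx=k,fy=k,interpolation=cv2.INTER_CUBIC)
cv2.imwrite("pics/m3.png",np.hstack([f(a,2.5),f(b,2.5)])); cv2.imwrite("pics/w3.png",f(w,1))
import pickle; pickle.dump(c,open('w3.pkl','wb'))
E
```

```text
7.0 [0.62173671 0.02412106 0.21007811] [[-0.939, -0.344, -0.002], [-0.344, 0.939, 0.0], [0.002, 0.001, -1.0]] 55.57788670063019 [-6.89403095e-02  3.06508090e-01  3.50571622e-01  1.61713974e+00
 -2.36711461e-05 -4.19839772e-01]
```

View pics/m3.png

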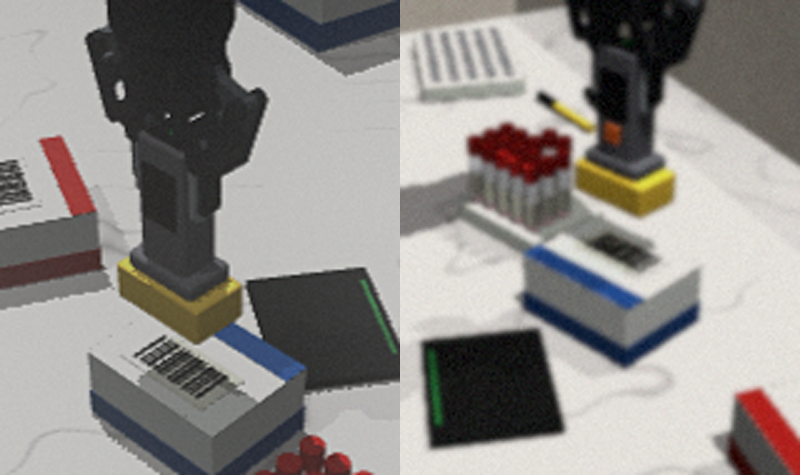

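View pics/w3.png

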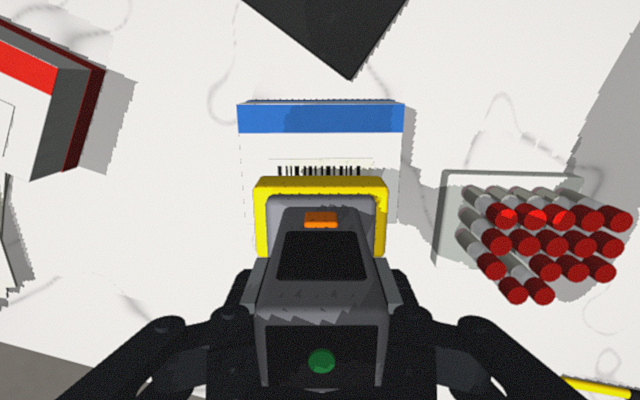

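```bash
python3 - <<'E'
from h import *
import pickle; c=pickle.load(open('w3.pkl','rb'))
def go(n,name,z,pts,c=None):
    P=np.array([ray(n,p,z,c)[:2] for p in pts])
    print(name,P.round(4).tolist(),'mean',P.mean(0).round(4),'edges',np.linalg.norm(P-np.roll(P,-1,0),axis=1).round(3),'ang',np.degrees(np.arctan2(*(np.roll(P,-1,0)-P).T[::-1])).round(1))
y=np.array([-.344,.939]);x=np.array([.939,.344]);p=np.array([.6205,.0235])
print('pred', [(p+a*.023*x+b*.04*y).round(4).tolist() for a,b in((1,-1),(1,1),(-1,1),(-1,-1))])
go('scene','scene',.1226,[(268.8,186),(298,207.2),(316.2,194.8)])
go('side','side',.1226,[(331.2,164.4),(356.4,175.6),(369.6,169.2)])
go('wrist','headtop w',.1526,[(255,178),(387,178)],c)
go('wrist','stripe w',.064,[(238,104),(404,104)],c)
go('wrist','bars w',.065,[(278,167),(360,167)],c)
E
```

```text
pred [[0.6559, -0.0061], [0.6283, 0.069], [0.5851, 0.0531], [0.6127, -0.022]]
scene [[0.6492, -0.0086], [0.6265, 0.0662], [0.5839, 0.0499]] mean [0.6199 0.0358] edges [0.078 0.046 0.088] ang [ 106.9 -159.   -41.9]
side [[0.594, 0.0568], [0.6208, -0.0129], [0.6604, -0.0005]] mean [0.6251 0.0145] edges [0.075 0.042 0.088] ang [-69.   17.4 139.2]
headtop w [[0.6072, -0.0214], [0.5813, 0.0495]] mean [0.5943 0.014 ] edges [0.075 0.075] ang [110. -70.]
stripe w [[0.5822, -0.0586], [0.5382, 0.062]] mean [0.5602 0.0017] edges [0.128 0.128] ang [110.1 -69.9]
bars w [[0.6187, -0.0142], [0.5958, 0.0485]] mean [0.6072 0.0171] edges [0.067 0.067] ang [110. -70.]
```

{"fn": "apply_moves", "kwargs": {
  "steps": [
    [-0.02, 0, -0.05, 0, 20],
    [0, 0, 0, 0, 20],
    [0, 0, 0, 0, 20],
    [0, 0, 0, 0, 20],
    [0, 0, 0, 0, 20],
    [0, 0, 0, 0, 20],
    [0, 0, 0, 0, 20],
    [0, 0, 0, 0, 20],
    [0, 0, 0, 0, 20],
    [0, 0, 0, 0, 20]
  ]
}}

```text
t: 8.15
ee_pos: [0.6234, 0.0244, 0.2138]
ee_rot: [-0.175, 0.985, 0.0, 0.0]
contact_force: [-0.2, 1.0, -2.3]
grip_width: 0.0416
finger_force: 55.6
```

{"fn": "apply_moves", "kwargs": {
  "steps": [
    [0, 0, 0, 0, 20],
    [0, 0, 0, 0, 20],
    [0, 0, 0, 0, 20],
    [0, 0, 0, 0, 20],
    [0, 0, 0, 0, 20],
    [0, 0, 0, 0, 20],
    [0, 0, 0, 0, 20],
    [0, 0, 0, 0, 20],
    [0, 0, 0, 0, 20],
    [0, 0, 0, 0, 20]
  ]
}}

```text
t: 9.15
ee_pos: [0.6234, 0.0244, 0.2138]
ee_rot: [-0.175, 0.985, -0.0, -0.0]
contact_force: [0.3, 0.7, -3.2]
grip_width: 0.0415
finger_force: 55.6
```

{"fn": "apply_moves", "kwargs": {
  "steps": [
    [0, 0, 0, 0, 20],
    [0, 0, 0, 0, 20],
    [0, 0, 0, 0, 20],
    [0, 0, 0, 0, 20],
    [0, 0, 0, 0, 20],
    [0, 0, 0, 0, 20],
    [0, 0, 0, 0, 20],
    [0, 0, 0, 0, 20]
  ]
}}

```text
t: 9.95
ee_pos: [0.6234, 0.0244, 0.2138]
ee_rot: [-0.175, 0.985, 0.0, 0.0]
contact_force: [0.1, 0.8, -3.0]
grip_width: 0.0416
finger_force: 55.6
```

{"fn": "apply_moves", "kwargs": {
  "steps": [
    [0.2, 0, 0, 0, 20],
    [0.45, 0, 0, 0, 20],
    [0.5, 0, 0, 0, 20],
    [0.5, 0, 0, 0, 20],
    [0.5, 0, 0, 0, 20],
    [0.5, 0, 0, 0, 20],
    [0.45, 0, 0, 0, 20],
    [0.24, 0, 0, 0, 20],
    [0, 0, 0, 0, 20]
  ]
}}

```text
t: 10.85
ee_pos: [0.4659, -0.0334, 0.2143]
ee_rot: [-0.174, 0.985, -0.0, 0.0]
contact_force: [-0.2, -0.0, -2.2]
grip_width: 0.0413
finger_force: 55.5
```

{"fn": "apply_moves", "kwargs": {
  "steps": [
    [0, 0, 0.2, 1, 20],
    [0, 0, 0.3, 1, 20],
    [0, 0, 0.3, 1, 20],
    [0, 0, 0.3, 1, 20],
    [0, 0, 0.3, 1, 20],
    [0, 0, 0.2, 1, 20],
    [0, 0, 0, 1, 20],
    [0, 0, 0, 0, 20],
    [0, 0, 0, 0, 20],
    [0, 0, 0, 0, 20]
  ]
}}

```text
t: 11.85
ee_pos: [0.4674, -0.033, 0.1342]
ee_rot: [0.129, 0.992, 0.0, 0.001]
contact_force: [-0.4, -0.2, -2.6]
grip_width: 0.0413
finger_force: 55.5
```

```bash
python3 - <<'E'
from h import *
import cv2
s=manip.get_state(); c=manip.get_calibration('wrist'); print(s['t'],s['ee_pos'],s['ee_rot'],s['contact_force'])
w=manip.read_camera('wrist')[:,:,::-1]; cv2.imwrite("pics/w4.png",cv2.convertScaleAbs(w,alpha=1.5))
import pickle; pickle.dump(c,open('w4.pkl','wb'))
E
```

```text
11.85 [ 0.46736211 -0.03298214  0.13422967] [1.28721438e-01 9.91680627e-01 3.49283767e-05 5.68871197e-04] [-0.43201696 -0.22191119 -2.55673672]
```

View pics/w4.png

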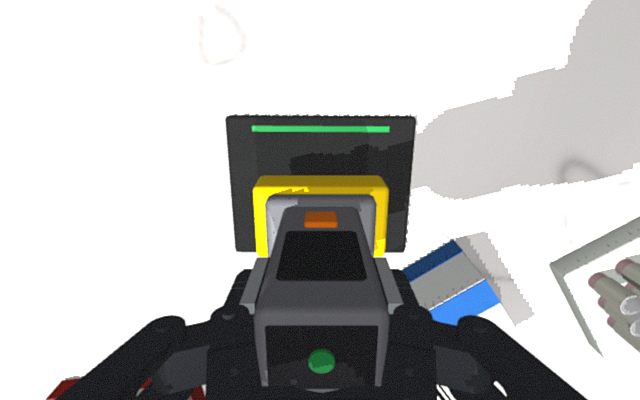

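The pad's corners are at (228,116), (415,117), (406,251) and (236,251), so the head at columns 255–387 is centred and square to it. Lowering now.

{"fn": "apply_moves", "kwargs": {
  "steps": [
    [0, 0, 0.2, 0, 20],
    [0, 0, 0.2, 0, 20],
    [0, 0, 0.15, 0, 20],
    [0, 0, 0.08, 0, 20],
    [0, 0, 0.04, 0, 20],
    [0, 0, 0.02, 0, 20],
    [0, 0, 0, 0, 20],
    [0, 0, 0, 0, 20],
    [0, 0, 0, 0, 20]
  ]
}}

```text
t: 12.8
ee_pos: [0.4669, -0.0331, 0.0997]
ee_rot: [0.129, 0.992, -0.0, 0.0]
contact_force: [-0.5, -0.1, -2.9]
grip_width: 0.0416
finger_force: 55.6
```

{"fn": "apply_moves", "kwargs": {
  "steps": [
    [0, 0, 0.02, 0, 20],
    [0, 0, 0.02, 0, 20],
    [0, 0, 0.02, 0, 20],
    [0, 0, 0, 0, 20],
    [0, 0, 0, 0, 20]
  ]
}}

```text
t: 13.3
ee_pos: [0.4669, -0.0331, 0.0975]
ee_rot: [0.129, 0.992, -0.0, 0.001]
contact_force: [-2.3, 0.6, 5.1]
grip_width: 0.0413
finger_force: 56.4
```

{"fn": "apply_moves", "kwargs": {
  "steps": [
    [0, 0, 0, 0, 44],
    [0, 0, 0, 0, 48],
    [0, 0, 0, 0, 55],
    [0, 0, 0, 0, 65],
    [0, 0, 0, 0, 80],
    [0, 0, 0, 0, 85],
    [0, 0, 0, 0, 85],
    [0, 0, 0, 0, 85],
    [0, 0, 0, 0, 85]
  ]
}}

```text
t: 14.2
ee_pos: [0.4666, -0.033, 0.0963]
ee_rot: [0.129, 0.992, 0.0, 0.0]
contact_force: [0.3, 0.2, -0.9]
grip_width: 0.0849
finger_force: 0.0
```

{"fn": "apply_moves", "kwargs": {
  "steps": [
    [0, 0, -0.1, 0, 85],
    [0, 0, -0.3, 0, 85],
    [0, 0, -0.4, 0, 85],
    [0, 0, -0.4, 0, 85],
    [0, 0, -0.5, 0, 85],
    [0, 0, -0.5, 0, 85],
    [0, 0, -0.3, 0, 85],
    [0, 0, 0, 0, 85],
    [0, 0, 0, 0, 85]
  ]
}}

```text
t: 15.1
ee_pos: [0.4668, -0.0331, 0.2214]
ee_rot: [0.129, 0.992, -0.0, 0.0]
contact_force: [-0.1, 0.4, -0.7]
grip_width: 0.0849
finger_force: 0.0
```

```bash
python3 - <<'E'
from h import *
import cv2
s=manip.get_state(); c=manip.get_calibration('wrist'); print(s['t'],s['ee_pos'],s['contact_force'],s['grip_width'])
w=manip.read_camera('wrist')[:,:,::-1]; cv2.imwrite("pics/w5.png",cv2.convertScaleAbs(w,alpha=1.5))
import pickle; pickle.dump(c,open('w5.pkl','wb'))
E
```

```text
15.1 [ 0.46680078 -0.03308439  0.22139098] [-0.11201633  0.42016527 -0.65843205] 0.08492693737415445
```

View pics/w5.png

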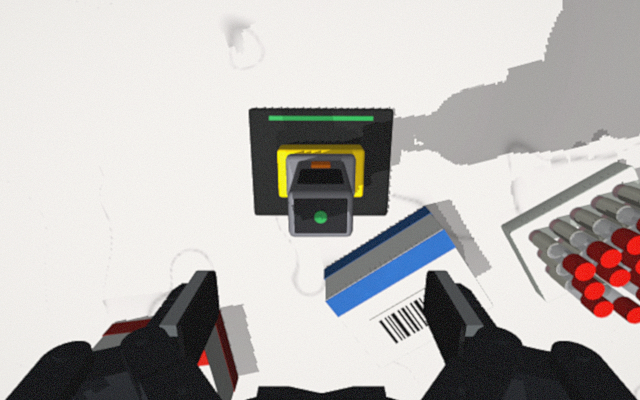

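The scanner stands upright and square in the middle of the pad: head at columns 278–364, pad at 250–393. The gripper is clear of it and the cartons look undisturbed, so I'm handing in.

```bash
python3 -c "
from cell import manip
print(manip.close_job())"
```

```text
the job is handed in; nothing more can be done
None
```

The blue-banded carton was scanned: the scanner was held still about 6 cm above the label, lined up with its long side, for over two seconds. It then went back upright in the middle of its pad, and the job was handed in at about 15 s.

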